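# Torque the probe clamp of a bench reactor and tug-test the probe

### The job

Turn the handle of the click wrench, already fitted on the reactor's clamp bolt, clockwise (seen from above) until the bolt is tight and the handle gives (clicks over) at its knuckle, stop there without hauling it on to the end of its give, then ease off and let go. After that take the slanting probe by its black grip and tug it outward along its own axis with a steady pull of about 15 N for a moment to confirm that the clamp holds it, then let it settle back and let go. Leave the glassware and the loose spanner where they are.

Things in the scene. Friction and masses are not known exactly. Their poses are not given: they have to be found in the camera images.
- reactor: Small steel reactor fixed to the bench on a grey 200 x 260 x 12 mm base plate; origin at the middle of the plate's underside, z up, the probe leans to -y, the wrench is on the +y side. The vessel (124 mm across its flange, top at z 92 mm) is centred at x 20, y -40 mm; the clamp bolt stands on a pillar at x 0, y 60 mm.
- gauge (a point): Centre of the pressure gauge's case (70 mm round, 32 mm deep along the reactor's x, facing its -x), 290 mm above the bench on a pipe that rises 48 mm behind it (+x). It hangs over and just beside (+y) the probe grip, so a gripper held upright does not fit there; one tilted in line with the probe does.
- bolt_axis (a point): Point on the vertical axis of the clamp bolt, 122 mm above the bench, level with the wrench handle's centreline. The bolt and wrench head are a 44 mm round.
- wrench_grip (a point): Point on the centreline of the click wrench's handle, 150 mm from the bolt axis when unbroken. The handle is level, 122 mm above the bench; its black rubber grip is a round bar 26 mm thick and 100 mm long, this point 5 mm outward of its middle; x points along the handle away from the bolt, z up. 60 mm and more is free all round its sweep and below it.
- bolt (a joint): Turn of the clamp bolt with the wrench head, rad, growing clockwise from above. Starts between 0.4 and 0.85; turns with light friction (about 2.5 N at the grip) until tight, a hard stop at 1.2, and stays where left.
- wrench (a joint): Give of the handle at the wrench's knuckle (30 mm from the bolt axis), rad, growing clockwise. 0 = unbroken. It gives when the bolt is tight and the push at the grip is about 11 N, goes on yielding at 11 to 14 N up to its end stop at 0.35, and springs back to 0 when eased. Broken is beyond 0.08; hauled too far is beyond 0.30.
- probe_grip (a point): Middle of the probe's black grip along its length (3.5 mm outward of it), a round bar 28 mm thick and 65 mm long standing out of the slanting neck. z points outward along the probe's axis, which leans 38 degrees (0.66 rad) from vertical towards the reactor's -y side; x is level. The grip reaches 36 mm inward and 29 mm outward of this point; 25 mm and more is free on both its x sides.
- probe (a joint): Travel of the probe outward along its axis, m, 0 = seated. The clamp's spring seat gives 0.5 mm per newton: 15 N is 0.0075; it springs back when let go. Less than 0.005 (10 N) is too weak a tug, more than 0.010 (20 N) too strong.
- amber: Bystander: closed amber glass bottle, 90 mm across, 190 mm tall; origin at its underside.
- jar: Bystander: clear closed jar, 72 mm across, 100 mm tall; origin at its underside.
- dish: Bystander: white ceramic bowl, 90 mm across, 30 mm tall; origin at its underside.
- spanner: Bystander: plain one-piece steel spanner lying flat on the bench, 160 mm long (not the click wrench); origin at its underside.
- flask: Bystander: clear conical flask, 76 mm across the foot, 104 mm tall; origin at its underside.
- beaker: Bystander: clear glass beaker, 70 mm across, 85 mm tall; origin at its underside.

How it is judged:
On the way, in this order (a step that is already met when the one before it is completed fails the run):
1. bolt tight (joint bolt above 1.15) and the wrench handle broken (joint wrench above 0.08) (value of joint bolt above 1.15 rad and value of joint wrench above 0.08 rad), for 0.1 s.
2. wrench eased and let go: its handle back to 0 (below 0.05) and the fingers off it (value of joint wrench below 0.05 rad and contact force between the fingers and wrench below 0.1 N), for 0.1 s.
3. probe tugged out along its axis by more than 5 mm (10 N) for 0.3 s with the bolt tight (value of joint probe above 0.005 m and value of joint bolt above 1.1 rad), for 0.3 s.
At the end, for the whole second after the job is handed in: The bolt is still tight (joint bolt above 1.1), the wrench handle unbroken again (below 0.05 rad), the probe seated again (within 2 mm) (value of joint bolt above 1.1 rad and value of joint wrench below 0.05 rad and value of joint probe below 0.002 m); the robot touches nothing.
It fails at once if the wrench handle hauled on past the click, beyond 0.30 rad of give (value of joint wrench above 0.3 rad).
It fails at once if the probe tugged too hard, beyond 10 mm (20 N) (value of joint probe above 0.01 m).
It fails at once if a bystander (glassware or spanner) moved by more than 30 mm (distance of any of amber, jar, dish, spanner, flask, beaker from where it was at the start of the episode above 0.03 m).
It fails at once if a bystander knocked over (angle between any of amber, jar, dish, spanner, flask, beaker's own z axis and vertical above 0.5 rad).
It also fails if it takes over 54 s, if anything falls off the work surface, if the arm or the gripper's body presses on something with over 40 N, if the wrist force passes 120 N, or if a joint passes its speed limit or range.

### The arm

A 6-joint arm with a two-finger parallel gripper is mounted at the origin on the work surface. World frame = base frame: x ahead of the robot, y to its left, z up, the work surface at z = 0. Lengths are in m, angles in rad, forces in N, time in s.
With the tool pointing down it reaches from about 0.35 to 0.975 m from the base axis. Payload 4.9 kg.
Tool frame: the origin (TCP) lies at the very end of the fingers, on their centre line; the grasp point (between the pads) lies 19 mm behind it; z points along the fingers, y is the line along which they close (so a half turn about z gives the same grasp; the last joint's range is limited). The gripper opens to 85 mm and grips with 20 to 120 N. Pads are 22 mm wide; open, the fingers measure 114 mm over their backs; the gripper's body (76 mm by 85 mm) begins 54 mm behind the grasp point. The pads swing forward as they close: fully open they stand 13 mm farther back than shut.
Start: joints at [-1.248, 0.053, 1.613, -0, 1.476, -0.119], TCP at [0.267, -0.565, 0.231] pointing down, gripper open.
Joint ranges: [-3.01, 3.01], [-1.01, 2.22], [0.06, 2.58], [-1.02, 4.17], [0.09, 2.62], [-3.14, 3.14]. Speed limits (rad/s): [2.57, 2.57, 3.14, 3.14, 3.14, 3.14].

### API

Orientations are given as a rotation vector (axis times angle).
In Python, from station import ctrl gives the robot as it stands. The module is installed in compiled form; this text tells all that it offers.
- The arm moves only by the tool jog_arm, never from a script. Its argument "steps" is a list of rows, each an object with "delta_rot": the turn, a rotation vector about the tool's x, y, z in degrees, a list of three; "linear": the shift along the tool's x, y, z in m, a list of three; "grip": the finger opening in m, from 0 to 0.0854. In form: [{"delta_rot": [rx, ry, rz], "linear": [x, y, z], "grip": grip}, ...]. A call has 1 to 10 rows; each row shifts and turns the commanded pose from where the row before left it, along the tool's axes as they then stand; what a row does not reach is not made up. A row lasts 1/10 s, in which the tool goes at most 50 mm and 8.59 degrees, less where a joint would pass 70% of its speed; a pose out of reach is approached as far as the arm can. A call with a gripper value outside its range is refused whole. The fingers move at their own pace and stop on an object; "newtons" is the grip in N (left out, the last holds). Time passes only in rows, so rows that do not move let the fingers close. It gives the time, the measured TCP pose, the force, the opening and the grip force at its end, in the units of the state.
- ctrl.get_obs(): the state, without advancing time (a new reading comes with each control period).
- ctrl.get_image(name): name is "side" or "top"; returns (picture, depth): 420x560x3 uint8, red, green, blue; 420x560 float32, m along the optical axis (not along the pixel's ray), 0 where there is no reading.
- ctrl.camera_info(name): a dict with "camera_matrix" (3x3 intrinsics, pixels), "distortion" ([k1, k2, p1, p2, k3] as OpenCV has them; the pictures are not rectified), "R" (3x3) and "t" (3): a world point X has camera coordinates R X + t. Camera axes: x right, y down, z forward; pixel columns grow to the right and rows downward; lengths in m; the calibration is good to about 2 mm. A picture is of the moment at which its call begins. camera_info takes no time and is no camera call.
- ctrl.finish_job(): hands the job in; it is judged then, once.
The state is a dict: "t": time; "q": joint angles; "dq": joint speeds; "effort": joint torques, N m; "tool_pos": TCP position; "tool_rot": TCP orientation; "contact_force": force on the tool from outside, world axes, zero at the start; "wrist_torque": the same for the moment, N m; "opening": finger opening in m; "grip_force": force on a finger pad.
Only numpy, scipy, OpenCV 4.12 (cv2) and the standard library are available. Lean on these libraries where they do the work, as an engineer would, in place of code of your own. Each camera call takes 0.05 s, during which the arm holds its last target. There are 200 camera calls.

## Working session

There is one attempt and no reset: what is moved stays moved. The work goes in short steps, Python scripts to look and compute and a tool call to move; the robot and the scene stay as the last step left them, time stands still between calls to the robot, and variables do not carry over. Pictures are saved under pics/ and viewed, at most 10 in all, crops included, and the job is handed in when it is done.

Besides the shell and the picture viewer there is one more tool, called after "Emit:" as name(argument=value, ...), one argument or row to a line, values as JSON. jog_arm: Moves the arm, as the interface text tells. Its arguments: {"type":"object","properties":{"steps":{"type":"array"},"newtons":{"type":"number"}},"required":["steps"]}

```bash
mkdir -p pics; python3 - <<'E'
from station import ctrl
import cv2,numpy as np
for n in("side","top"):
    im,d=ctrl.get_image(n); cv2.imwrite(f"pics/{n}0.png",im[:,:,::-1]); np.savez(f"{n}0.npz",im=im,d=d)
    c=ctrl.camera_info(n); print(n,{k:np.round(v,4).tolist() for k,v in c.items()})
o=ctrl.get_obs(); print({k:np.round(v,3).tolist() for k,v in o.items()})
E
```

```text
side {'camera_matrix': [[516.0457, 0.0, 277.9862], [0.0, 516.0457, 214.9731], [0.0, 0.0, 1.0]], 'distortion': [0.0051, 0.0, 0.0, 0.0, 0.0], 'R': [[-0.8717, -0.4896, 0.0199], [-0.3739, 0.6384, -0.6728], [0.3167, -0.5939, -0.7396]], 't': [0.5299, 0.3344, 0.905]}
top {'camera_matrix': [[456.2948, 0.0, 284.8555], [0.0, 456.2948, 214.8235], [0.0, 0.0, 1.0]], 'distortion': [-0.0739, 0.0, 0.0, 0.0, 0.0], 'R': [[0.0207, -0.9997, 0.0106], [-0.9955, -0.0216, -0.0919], [0.0921, -0.0086, -0.9957]], 't': [0.0353, 0.6182, 1.0354]}
{'t': 0.1, 'q': [-1.248, 0.053, 1.614, -0.0, 1.476, -0.119], 'dq': [-0.0, 0.0, -0.004, -0.001, 0.001, -0.001], 'effort': [0.001, -39.49, -37.136, -0.0, 0.004, -0.0], 'tool_pos': [0.267, -0.564, 0.23], 'tool_rot': [-3.064, -0.688, 0.0], 'contact_force': [-0.121, -0.675, -1.058], 'wrist_torque': [-0.014, -0.091, -0.015], 'grip_force': 0.0, 'opening': 0.085}
```

View pics/side0.png

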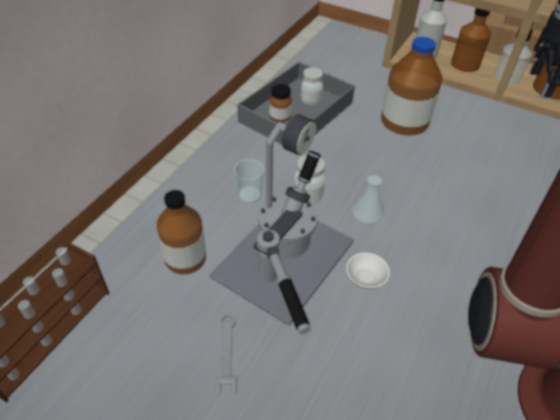

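View pics/top0.png

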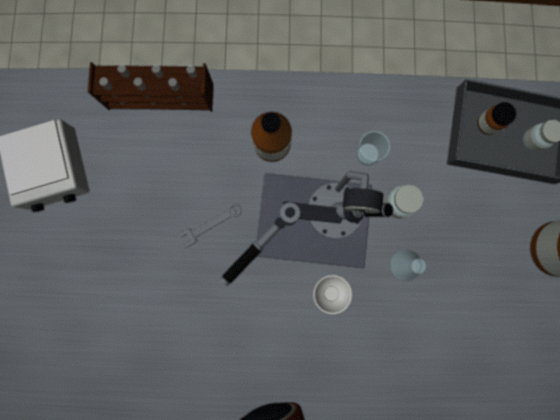

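The side view shows the wrench grip at about (281,283)–(303,325), bolt at (267,240), probe grip at (311,165) and gauge at (299,135). In the top view the plate corners are near (264,174), (371,179), (364,267), (259,262). The bolt is at (290,212), the grip at (258,248)–(225,281), and clockwise swings it toward +x/+y.

```bash
cat > h.py <<'E'
import numpy as np,cv2
from station import ctrl
def cloud(n,im,d):
    c=ctrl.camera_info(n);K,D,R,t=[np.array(c[k],float) for k in("camera_matrix","distortion","R","t")]
    H,W=d.shape;uv=np.stack(np.meshgrid(np.arange(W),np.arange(H)),-1).reshape(-1,1,2).astype(float)
    p=cv2.undistortPoints(uv,K,D).reshape(-1,2);z=d.reshape(-1,1)
    X=(np.hstack([p*z,z])-t)@R
    X[z[:,0]==0]=np.nan
    return X.reshape(H,W,3)
def ray(n,u,v,z):
    c=ctrl.camera_info(n);K,D,R,t=[np.array(c[k],float) for k in("camera_matrix","distortion","R","t")]
    p=cv2.undistortPoints(np.array([[[u,v]]],float),K,D).reshape(2);o=-R.T@t;r=R.T@np.array([*p,1])
    return o+r*(z-o[2])/r[2]
E
python3 - <<'E'
from h import *
np.set_printoptions(precision=4,suppress=True)
P=np.array([ray("top",u,v,.012)[:2] for u,v in[(264,174),(371,179),(364,267),(259,262)]]);print(P,P.mean(0))
print("bolt",ray("top",290,212,.135))
for n in("top","side"):
    f=np.load(n+"0.npz");X=cloud(n,f["im"],f["d"]);im=f["im"].astype(int)
    for nm,r in (("top",(230,290,215,290)),("side",(275,330,270,312)))[n=="side":][:1]:
        a=X[r[0]:r[1],r[2]:r[3]].reshape(-1,3);b=im[r[0]:r[1],r[2]:r[3]].reshape(-1,3)
        m=(a[:,2]>.1)&(a[:,2]<.16)&(b.max(1)<60);a=a[m];c=a.mean(0);_,s,v=np.linalg.svd(a-c)
        pr=(a-c)@v[0];print(n,"handle",m.sum(),c,v[0],pr.min(),pr.max(),a[:,2].max())
    bx=X[205:220,283:298] if n=="top" else X[232:247,260:275]
    print("bolt pts",np.nanmedian(bx.reshape(-1,3),0))
    # plate
    m=(X[...,2]>.007)&(X[...,2]<.018);m[:,:200]=0;m[:,400:]=0;m[:150]=0;m[310:]=0
    m=cv2.morphologyEx(m.astype(np.uint8),cv2.MORPH_OPEN,np.ones((3,3)))
    l,lab,st,_=cv2.connectedComponentsWithStats(m);k=1+st[1:,4].argmax()
    pts=X[lab==k][:,:2].astype(np.float32);print("plate",st[k],cv2.minAreaRect(pts),np.median(X[lab==k][:,2]))
    # probe grip
    y=(150,185,298,325) if n=="side" else (200,222,375,400)
    a=X[y[0]:y[1],y[2]:y[3]].reshape(-1,3);b=im[y[0]:y[1],y[2]:y[3]].reshape(-1,3)
    m=(a[:,2]>.15)&(b.max(1)<60);a=a[m];c=np.median(a,0);_,s,v=np.linalg.svd(a-c,full_matrices=False);print("probe",m.sum(),c,v[0],a.min(0),a.max(0))
E
```

```text
[[ 0.7156  0.1   ]
 [ 0.7095 -0.1564]
 [ 0.4996 -0.1406]
 [ 0.5064  0.1066]] [ 0.6078 -0.0226]
bolt [0.6137 0.0386 0.135 ]
top handle 520 [0.5044 0.1384 0.1321] [-0.7334  0.6798 -0.0006] -0.053112905208551324 0.04848444126623479 0.1387735514007799
bolt pts [0.6133 0.0388 0.1335]
plate [ 259  217  110   51 3303] ((0.5682111382484436, -0.021434292197227478), (0.24960651993751526, 0.1203247606754303), 85.22600555419922) 0.011838412320809323
probe 236 [ 0.6123 -0.1408  0.2041] [ 0.0019 -0.2814 -0.9596] [ 0.6027 -0.1624  0.1743] [ 0.6295 -0.1017  0.3219]
side handle 611 [0.5024 0.1413 0.1305] [-0.7348  0.6783  0.0015] -0.048497137380528264 0.044801779690195 0.13585253215720994
bolt pts [0.6096 0.0452 0.1311]
plate [ 210  227   76   83 2477] ((0.6629462838172913, 0.05705250799655914), (0.130409836769104, 0.22382879257202148), 44.506038665771484) 0.010015814030707471
probe 247 [ 0.6123 -0.128   0.1786] [ 0.0513  0.6033 -0.7959] [ 0.6031 -0.1486  0.1566] [ 0.6252 -0.1113  0.2043]
```

```bash
python3 - <<'E'
import cv2
a=cv2.imread("pics/side0.png")[105:265,225:345];b=cv2.imread("pics/top0.png")[165:275,255:415]
a=cv2.resize(a,(450,600));b=cv2.resize(b,(350,240))
import numpy as np
c=np.zeros((600,800,3),np.uint8);c[:,:450]=a;c[:240,450:]=b;cv2.imwrite("pics/crop.png",c)
E
```

```text
(no output)
```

View pics/crop.png

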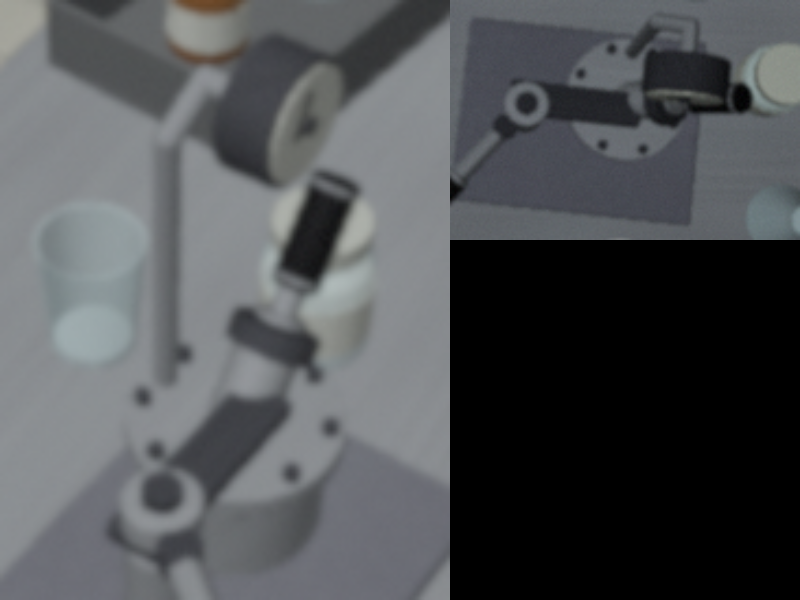

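```bash
python3 - <<'E'
from h import *
from scipy.optimize import least_squares
np.set_printoptions(precision=4,suppress=True)
D={n:np.load(n+"0.npz") for n in("top","side")};C={n:cloud(n,D[n]["im"],D[n]["d"]) for n in D}
# plate yaw & pose: edge lines from top mask z<->bench
X=C["top"]; z=X[...,2]
m=((z>.0065)&(z<.02)).astype(np.uint8); m[:,:245]=0;m[:,385:]=0;m[:165]=0;m[275:]=0
m=cv2.morphologyEx(m,cv2.MORPH_OPEN,np.ones((3,3)))
def line(p):
    vx,vy,x,y=cv2.fitLine(p.astype(np.float32),cv2.DIST_HUBER,0,.001,.001).ravel();return np.degrees(np.arctan2(vy,vx)),(x,y)
bot=np.array([X[np.where(m[:,u])[0].max(),u,:2] for u in range(268,360) if m[:,u].any()])
left=np.array([X[v,np.where(m[v])[0].min(),:2] for v in range(180,258) if m[v].any()])
right=np.array([X[v,np.where(m[v])[0].max(),:2] for v in range(220,262) if m[v].any()])
top=np.array([X[np.where(m[:,u])[0].min(),u,:2] for u in range(270,325) if m[:,u].any()])
for k,p in dict(bot=bot,left=left,right=right,top=top).items(): print(k,line(p))
# probe
yaw=-.083
A=[]
for n,(r0,r1,c0,c1) in dict(top=(198,226,372,402),side=(145,190,292,330)).items():
    a=C[n][r0:r1,c0:c1].reshape(-1,3);b=D[n]["im"][r0:r1,c0:c1].reshape(-1,3).astype(int)
    a=a[(b.max(1)<75)&(a[:,2]>.13)&(a[:,2]<.235)]
    A.append(a)
for nm,a,fd in(("side",A[1],1),("side free",A[1],0),("top",A[0],1),("both",np.vstack(A),1),("both free",np.vstack(A),0)):
    def ax(p):
        yw,ln=(p[2],p[3]) if not fd else (yaw,np.radians(38))
        d=np.array([np.sin(yw)*np.sin(ln),-np.cos(yw)*np.sin(ln),np.cos(ln)]);x=np.array([np.cos(yw),np.sin(yw),0]);return d,x
    def res(p):
        d,x=ax(p);e=np.cross(d,x);q=a-np.array([.61,-.13,.18])-p[0]*x-p[1]*e;q=q-np.outer(q@d,d);return np.linalg.norm(q,axis=1)-.014
    s=least_squares(res,[0,0,yaw,.66][:2+2*(1-fd)],loss="soft_l1",f_scale=.002)
    d,x=ax(s.x);e=np.cross(d,x);o=np.array([.61,-.13,.18])+s.x[0]*x+s.x[1]*e
    inl=np.abs(res(s.x))<.003;h=(a-o)@d
    print(nm,len(a),inl.sum(),s.x,o,d,np.percentile(h[inl],[1,5,95,99]),h.min(),h.max())
# bolt-head circle top
a=C["top"][200:225,278:303].reshape(-1,3);print("bolt top z",np.sort(a[:,2])[-40:][::8])
E
```

```text
bot (np.float32(84.788795), (np.float32(0.5104871), np.float32(-0.01276)))
left (np.float32(-0.7774914), (np.float32(0.6247371), np.float32(0.106035545)))
right (np.float32(-5.0915465), (np.float32(0.55196875), np.float32(-0.14353408)))
top (np.float32(84.975105), (np.float32(0.710409), np.float32(0.007503259)))
side 284 267 [ 0.0083 -0.0099] [ 0.6177 -0.1385  0.1739] [-0.051  -0.6135  0.788 ] [-0.0264 -0.0239  0.0208  0.0295] -0.05642661892148234 0.030189902383598765
side free 284 264 [ 0.0083 -0.01   -0.0775  0.6646] [ 0.6177 -0.1385  0.1738] [-0.0478 -0.6149  0.7872] [-0.0264 -0.0239  0.0208  0.0295] -0.05638348151528943 0.030186042923863673
top 181 119 [ 0.0093 -0.0073] [ 0.6188 -0.1365  0.1755] [-0.051  -0.6135  0.788 ] [-0.0081 -0.0028  0.0309  0.0317] -0.011950012822326066 0.032060948061551
both 465 368 [ 0.0085 -0.0094] [ 0.6179 -0.1381  0.1742] [-0.051  -0.6135  0.788 ] [-0.0257 -0.0228  0.0302  0.0312] -0.05642661892148232 0.032060948061551006
both free 465 377 [ 0.0083 -0.0097 -0.0541  0.6269] [ 0.6178 -0.1383  0.1743] [-0.0317 -0.5858  0.8098] [-0.0262 -0.023   0.0302  0.0315] -0.05583290586223722 0.03202295532463283
bolt top z [0.1402 0.1407 0.1411 0.1418 0.1422]
```

Yaw ≈ -5°. The wrench grip is at (0.503, 0.141), and the handle heading is 137°. The probe grip is at (0.618, -0.1395, 0.176). I'll move closed fingers to the trailing side of the handle.

Emit:
jog_arm(
  steps=[
    {"delta_rot": [0, 0, -7.3], "linear": [0, 0, 0], "grip": 0},
    {"delta_rot": [0, 0, -7.3], "linear": [0, 0, 0], "grip": 0},
    {"delta_rot": [0, 0, -7.3], "linear": [0, 0, 0], "grip": 0},
    {"delta_rot": [0, 0, 0], "linear": [0.04, -0.019, 0], "grip": 0},
    {"delta_rot": [0, 0, 0], "linear": [0.04, -0.019, 0], "grip": 0},
    {"delta_rot": [0, 0, 0], "linear": [0.04, -0.019, 0], "grip": 0},
    {"delta_rot": [0, 0, 0], "linear": [0.04, -0.019, 0], "grip": 0},
    {"delta_rot": [0, 0, 0], "linear": [0.04, -0.019, 0], "grip": 0},
    {"delta_rot": [0, 0, 0], "linear": [0.04, -0.019, 0], "grip": 0},
    {"delta_rot": [0, 0, 0], "linear": [0.04, -0.019, 0], "grip": 0},
  ],
)

```text
t: 1.1
tool_pos: [0.3598, -0.2673, 0.2307]
tool_rot: [-2.879, -1.257, 0.0]
contact_force: [0.6, -0.6, -0.6]
opening: 0.0001
grip_force: 0.0
```

Emit:
jog_arm(
  steps=[
    {"delta_rot": [0, 0, 0], "linear": [0.04, -0.019, 0], "grip": 0},
    {"delta_rot": [0, 0, 0], "linear": [0.04, -0.019, 0], "grip": 0},
    {"delta_rot": [0, 0, 0], "linear": [0.04, -0.019, 0], "grip": 0},
    {"delta_rot": [0, 0, 0], "linear": [0.04, -0.019, 0], "grip": 0},
    {"delta_rot": [0, 0, 0], "linear": [0.04, -0.019, 0], "grip": 0},
    {"delta_rot": [0, 0, 0], "linear": [0.04, -0.019, 0], "grip": 0},
    {"delta_rot": [0, 0, 0], "linear": [0.04, -0.019, 0], "grip": 0},
    {"delta_rot": [0, 0, 0], "linear": [0.02, -0.01, 0], "grip": 0},
    {"delta_rot": [0, 0, 0], "linear": [0, 0, 0], "grip": 0},
  ],
)

```text
t: 2.0
tool_pos: [0.4586, 0.0505, 0.2307]
tool_rot: [-2.875, -1.264, 0.001]
contact_force: [0.5, 0.0, -0.2]
opening: 0.0004
grip_force: 0.0
```

```bash
cat >> h.py <<'E'
from scipy.spatial.transform import Rotation as Ro
def go(pos,R):  # remaining move in tool axes (rotation first, then linear in the new axes / linear in the present axes)
    o=ctrl.get_obs();T=Ro.from_rotvec(o["tool_rot"]);d=np.array(pos)-o["tool_pos"]
    print("rot deg",np.degrees((T.inv()*R).as_rotvec()).round(1),"lin now",T.inv().apply(d).round(4),"lin after rot",R.inv().apply(d).round(4))
def st():
    o=ctrl.get_obs();print({k:np.round(o[k],3).tolist() for k in("t","q","tool_pos","contact_force","opening","grip_force")});print(Ro.from_rotvec(o["tool_rot"]).as_matrix().round(3).tolist())
def down(a): # tool x at world angle a deg, pointing down
    c,s=np.cos(np.radians(a)),np.sin(np.radians(a));return Ro.from_matrix([[c,s,0],[s,-c,0],[0,0,-1]])
E
python3 -c "
from h import *
st();go([.476,.111,.095],down(47.2))"
```

```text
{'t': 2.0, 'q': [-0.052, -0.356, 1.979, 0.001, 1.52, 0.69], 'tool_pos': [0.459, 0.051, 0.231], 'contact_force': [0.493, 0.032, -0.224], 'opening': 0.0, 'grip_force': 0.0}
[[0.676, 0.737, -0.001], [0.737, -0.676, 0.001], [-0.0, -0.001, -1.0]]
rot deg [-0.1  0.   0.3] lin now [ 0.0564 -0.0278  0.1358] lin after rot [ 0.0562 -0.0283  0.1357]
```

Emit:
jog_arm(
  steps=[
    {"delta_rot": [0, 0, 0], "linear": [0.014, -0.007, 0.034], "grip": 0},
    {"delta_rot": [0, 0, 0], "linear": [0.014, -0.007, 0.034], "grip": 0},
    {"delta_rot": [0, 0, 0], "linear": [0.014, -0.007, 0.034], "grip": 0},
    {"delta_rot": [0, 0, 0], "linear": [0.014, -0.007, 0.034], "grip": 0},
    {"delta_rot": [0, 0, 0], "linear": [0, 0, 0], "grip": 0},
  ],
)

```text
t: 2.5
tool_pos: [0.4718, 0.108, 0.0896]
tool_rot: [-2.875, -1.258, 0.017]
contact_force: [-1.4, -0.1, 0.0]
opening: -0.0
grip_force: 0.0
```

Emit:
jog_arm(
  steps=[
    {"delta_rot": [0, 0, 0], "linear": [0.005, 0, 0], "grip": 0},
    {"delta_rot": [0, 0, 0], "linear": [0.005, 0, 0], "grip": 0},
    {"delta_rot": [0, 0, 3], "linear": [0.0079, -0.0011, 0], "grip": 0},
    {"delta_rot": [0, 0, 3], "linear": [0.0079, -0.0011, 0], "grip": 0},
    {"delta_rot": [0, 0, 3], "linear": [0.0079, -0.0011, 0], "grip": 0},
    {"delta_rot": [0, 0, 3], "linear": [0.0079, -0.0011, 0], "grip": 0},
  ],
)

```text
t: 3.1
tool_pos: [0.5044, 0.14, 0.0978]
tool_rot: [2.995, 0.946, 0.003]
contact_force: [-2.7, -0.6, 0.5]
opening: -0.0
grip_force: 1.3
```

```bash
cat >> h.py <<'E'
def wr():
    o=ctrl.get_obs();T=Ro.from_rotvec(o["tool_rot"]);B=np.array([.6133,.0388,.122])
    print("bolt in tool",T.inv().apply(B-o["tool_pos"]).round(4),"force tool",T.inv().apply(o["contact_force"]).round(2),"x ang",np.degrees(np.arctan2(*T.as_matrix()[[1,0],0])).round(2))
def handle(name=None):
    im,d=ctrl.get_image("top");X=cloud("top",im,d)
    if name: cv2.imwrite(name,im[:,:,::-1])
    v=X[...,:2]-[.6133,.0388];r=np.hypot(v[...,0],v[...,1]);an=np.degrees(np.arctan2(v[...,1],v[...,0]))
    for lo,hi in((.05,.085),(.105,.13),(.165,.19)):
        m=(X[...,2]>.112)&(X[...,2]<.142)&(r>lo)&(r<hi)&(an>60)&(an<150);print(lo,m.sum(),np.median(an[m]).round(1) if m.any() else None,end="; ")
    print()
E
python3 -c "
from h import *
st();wr();handle('pics/t1.png')"
```

```text
{'t': 3.1, 'q': [0.129, -0.069, 1.966, -0.0, 1.243, 1.088], 'tool_pos': [0.504, 0.14, 0.098], 'contact_force': [-2.655, -0.629, 0.468], 'opening': -0.0, 'grip_force': 1.263}
[[0.819, 0.574, 0.002], [0.574, -0.819, -0.0], [0.002, 0.001, -1.0]]
bolt in tool [ 0.0311  0.1454 -0.024 ] force tool [-2.53 -1.01 -0.47] x ang 35.05
0.05 131 126.2; 0.105 1 119.9; 0.165 0 None;
```

Emit:
jog_arm(
  steps=[
    {"delta_rot": [0, 0, 3], "linear": [0.0077, -0.0024, 0], "grip": 0},
    {"delta_rot": [0, 0, 3], "linear": [0.0077, -0.0024, 0], "grip": 0},
    {"delta_rot": [0, 0, 3], "linear": [0.0077, -0.0024, 0], "grip": 0},
    {"delta_rot": [0, 0, 3], "linear": [0.0077, -0.0016, 0], "grip": 0},
  ],
)

```text
t: 3.55
tool_pos: [0.5263, 0.1627, 0.0973]
tool_rot: [3.076, 0.629, 0.004]
contact_force: [-1.5, -2.1, -0.1]
opening: -0.0
grip_force: 1.1
```

```bash
python3 -c "
from h import *
wr();handle()"
```

```text
bolt in tool [ 0.0314  0.1482 -0.0243] force tool [-2.2   1.34  0.14] x ang 23.12
0.05 142 114.8; 0.105 0 None; 0.165 0 None;
```

Emit:
jog_arm(
  steps=[
    {"delta_rot": [0, 0, 3], "linear": [0.0078, -0.0016, 0], "grip": 0},
    {"delta_rot": [0, 0, 3], "linear": [0.0078, -0.0016, 0], "grip": 0},
    {"delta_rot": [0, 0, 3], "linear": [0.0078, -0.0016, 0], "grip": 0},
  ],
)

```text
t: 3.9
tool_pos: [0.5463, 0.1753, 0.0971]
tool_rot: [3.117, 0.387, 0.003]
contact_force: [-2.2, -2.4, 0.4]
opening: 0.0005
grip_force: 1.1
```

```bash
python3 -c "
from h import *
wr();handle()"
```

```text
bolt in tool [ 0.0317  0.1488 -0.0247] force tool [-2.72  1.82 -0.42] x ang 14.16
0.05 142 106.1; 0.105 0 None; 0.165 0 None;
```

Emit:
jog_arm(
  steps=[
    {"delta_rot": [0, 0, 3], "linear": [0.0078, -0.0016, 0], "grip": 0},
    {"delta_rot": [0, 0, 3], "linear": [0.0078, -0.0016, 0], "grip": 0},
    {"delta_rot": [0, 0, 0], "linear": [0, 0, 0], "grip": 0},
  ],
)

```text
t: 4.25
tool_pos: [0.5586, 0.1814, 0.096]
tool_rot: [3.131, 0.227, -0.007]
contact_force: [-8.0, -4.7, 4.6]
opening: 0.0004
grip_force: 3.9
```

```bash
python3 -c "
from h import *
wr();handle()"
```

```text
bolt in tool [ 0.0334  0.149  -0.0259] force tool [-8.66  3.46 -4.57] x ang 8.29
0.05 145 101.0; 0.105 0 None; 0.165 0 None;
```

Emit:
jog_arm(
  steps=[
    {"delta_rot": [0, 0, 3], "linear": [0.0063, -0.0016, 0], "grip": 0},
    {"delta_rot": [0, 0, 3], "linear": [0.0063, -0.0016, 0], "grip": 0},
    {"delta_rot": [0, 0, 3], "linear": [0.0063, -0.0016, 0], "grip": 0},
    {"delta_rot": [0, 0, 0], "linear": [0, 0, 0], "grip": 0},
  ],
)

```text
t: 4.7
tool_pos: [0.5763, 0.1874, 0.0959]
tool_rot: [3.138, -0.02, -0.009]
contact_force: [-11.1, -5.9, 4.6]
opening: -0.0001
grip_force: 5.5
```

```bash
python3 -c "
from h import *
wr();handle('pics/t2.png')"
```

```text
bolt in tool [ 0.0387  0.1482 -0.0258] force tool [-11.02   6.04  -4.48] x ang -0.72
0.05 145 96.4; 0.105 10 91.6; 0.165 0 None;
```

View pics/t2.png

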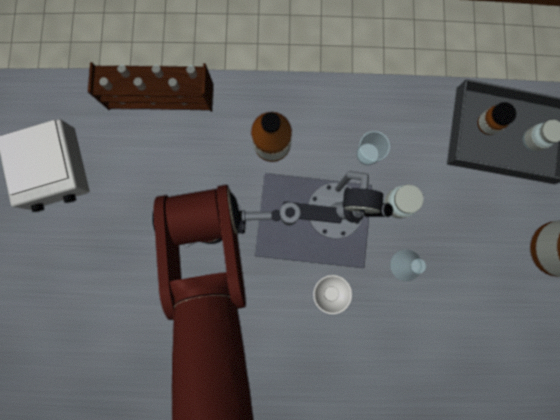

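Emit:
jog_arm(
  steps=[
    {"delta_rot": [0, 0, 1.5], "linear": [0.0035, -0.0008, 0], "grip": 0},
    {"delta_rot": [0, 0, 0], "linear": [0, 0, 0], "grip": 0},
    {"delta_rot": [0, 0, 0], "linear": [0, 0, 0], "grip": 0},
  ],
)

```text
t: 5.05
tool_pos: [0.5792, 0.1881, 0.0959]
tool_rot: [3.138, -0.06, -0.01]
contact_force: [-10.8, -5.0, 4.9]
opening: -0.0002
grip_force: 5.6
```

```bash
python3 -c "
from h import *
wr()
im,d=ctrl.get_image('top');X=cloud('top',im,d);v=X[...,:2]-[.6133,.0388];r=np.hypot(v[...,0],v[...,1])
m=(X[...,2]>.118)&(X[...,2]<.142)&(r>.05)&(r<.1)&(v[...,1]>0)
a=v[m];print(m.sum(),a.mean(0),cv2.fitLine(a.astype(np.float32),2,0,.001,.001).ravel())
m=(X[...,2]>.118)&(r<.04)&(r>.018)&(v[...,1]>0.01);print(m.sum(),v[m].mean(0))"
```

```text
bolt in tool [ 0.0396  0.148  -0.0259] force tool [-10.62   5.42  -4.81] x ang -2.17
207 [-0.00638422  0.07542075] [ 0.02885247 -0.99958366 -0.00638422  0.07542075]
136 [-0.00285459  0.02577603]
```

Emit:
jog_arm(
  steps=[
    {"delta_rot": [0, 0, 0], "linear": [-0.008, 0, 0], "grip": 0},
    {"delta_rot": [0, 0, 0], "linear": [-0.008, 0, 0], "grip": 0},
    {"delta_rot": [0, 0, 0], "linear": [-0.01, 0, 0], "grip": 0},
    {"delta_rot": [0, 0, 0], "linear": [-0.015, 0, 0], "grip": 0},
    {"delta_rot": [0, 0, 0], "linear": [-0.015, 0, 0], "grip": 0},
    {"delta_rot": [0, 0, 0], "linear": [0, 0, 0], "grip": 0},
    {"delta_rot": [0, 0, 0], "linear": [0, 0, 0], "grip": 0},
  ],
)

```text
t: 5.8
tool_pos: [0.5267, 0.192, 0.0966]
tool_rot: [-3.14, 0.061, -0.004]
contact_force: [0.0, -0.5, 0.1]
opening: 0.0002
grip_force: 0.0
```

```bash
python3 -c "
from h import *
st();handle()
x=np.array([np.cos(-.0875),np.sin(-.0875),0]);d=np.array([np.sin(-.0875)*np.sin(.6632),-np.cos(.0875)*np.sin(.6632),np.cos(.6632)])
z=-d
for s in(1,-1):
    y=s*x;R=Ro.from_matrix(np.stack([np.cross(y,z),y,z],1));print(R.as_matrix().round(3).tolist())
    go(np.array([.6178,-.1395,.176])-.019*d+.13*d,R)
    print((np.array([.6178,-.1395,.176])-.019*d+.13*d).round(3))
"
```

```text
{'t': 5.8, 'q': [0.217, 0.021, 1.88, -0.0, 1.238, 1.827], 'tool_pos': [0.527, 0.192, 0.097], 'contact_force': [0.038, -0.506, 0.078], 'opening': 0.0, 'grip_force': 0.0}
[[0.999, -0.039, 0.003], [-0.039, -0.999, 0.001], [0.003, -0.001, -1.0]]
0.05 141 101.2; 0.105 146 101.7; 0.165 0 None; 
[[0.069, 0.996, 0.054], [0.785, -0.087, 0.613], [0.616, 0.0, -0.788]]
rot deg [ 28.9  30.1 -83.7] lin now [ 0.101   0.3958 -0.167 ] lin after rot [-0.205   0.1195 -0.3721]
[ 0.612 -0.208  0.263]
[[-0.069, -0.996, 0.054], [-0.785, 0.087, 0.613], [-0.616, -0.0, -0.788]]
rot deg [ 30.5 -29.3  89.1] lin now [ 0.101   0.3958 -0.167 ] lin after rot [ 0.205  -0.1195 -0.3721]
[ 0.612 -0.208  0.263]
```

Emit:
jog_arm(
  steps=[
    {"delta_rot": [0, 0, 0], "linear": [-0.015, 0, -0.046], "grip": 0},
    {"delta_rot": [0, 0, 0], "linear": [-0.015, 0, -0.046], "grip": 0},
    {"delta_rot": [0, 0, 0], "linear": [-0.015, 0, -0.046], "grip": 0},
    {"delta_rot": [0, 0, 0], "linear": [-0.015, 0, -0.046], "grip": 0},
    {"delta_rot": [0, 0, 0], "linear": [-0.015, 0, -0.046], "grip": 0},
    {"delta_rot": [0, 0, 0], "linear": [0, 0.045, 0], "grip": 0},
    {"delta_rot": [0, 0, 0], "linear": [0, 0.045, 0], "grip": 0},
    {"delta_rot": [0, 0, 0], "linear": [0, 0.045, 0], "grip": 0},
    {"delta_rot": [0, 0, 0], "linear": [0, 0.045, 0], "grip": 0},
    {"delta_rot": [0, 0, 0], "linear": [0, 0.045, 0], "grip": 0},
  ],
)

```text
t: 6.85
tool_pos: [0.4421, -0.0317, 0.3263]
tool_rot: [3.141, -0.061, 0.003]
contact_force: [1.3, 0.1, 0.6]
opening: -0.0002
grip_force: 0.0
```

Emit:
jog_arm(
  steps=[
    {"delta_rot": [0, 0, 0], "linear": [0, 0.045, 0], "grip": 0.044},
    {"delta_rot": [0, 0, 0], "linear": [0, 0.045, 0], "grip": 0.044},
    {"delta_rot": [0, 0, 0], "linear": [0, 0.045, 0], "grip": 0.044},
    {"delta_rot": [0, 0, 0], "linear": [0, 0.045, 0], "grip": 0.044},
    {"delta_rot": [0, 0, 0], "linear": [0, 0.045, 0], "grip": 0.044},
    {"delta_rot": [0, 0, 0], "linear": [0, 0.045, 0], "grip": 0.044},
    {"delta_rot": [0, 0, 0], "linear": [0, 0, 0], "grip": 0.044},
  ],
)

```text
t: 7.55
tool_pos: [0.4303, -0.3045, 0.3251]
tool_rot: [3.14, -0.071, -0.001]
contact_force: [-0.9, 0.6, 0.7]
opening: 0.0437
grip_force: 0.0
```

```bash
cat >> h.py <<'E'
px=np.array([np.cos(-.0875),np.sin(-.0875),0]);pd=np.array([np.sin(-.0875)*np.sin(.6632),-np.cos(.0875)*np.sin(.6632),np.cos(.6632)])
PG=np.array([.6178,-.1395,.176]);PR=Ro.from_matrix(np.stack([np.cross(px,-pd),px,-pd],1))
E
python3 -c "
from h import *
st();go(PG+.111*pd,PR)"
```

```text
{'t': 7.55, 'q': [-0.756, -0.221, 1.716, -0.001, 1.646, 0.86], 'tool_pos': [0.43, -0.304, 0.325], 'contact_force': [-0.852, 0.601, 0.662], 'opening': 0.044, 'grip_force': 0.0}
[[0.999, -0.045, -0.001], [-0.045, -0.999, -0.001], [-0.001, 0.001, -1.0]]
rot deg [ 29.   30.3 -84.1] lin now [ 0.177  -0.1051  0.0613] lin after rot [0.0507 0.1723 0.1177]
```

Emit:
jog_arm(
  steps=[
    {"delta_rot": [2.4, 2.5, -7.0], "linear": [0, 0, 0], "grip": 0.044},
    {"delta_rot": [2.4, 2.5, -7.0], "linear": [0, 0, 0], "grip": 0.044},
    {"delta_rot": [2.4, 2.5, -7.0], "linear": [0, 0, 0], "grip": 0.044},
    {"delta_rot": [2.4, 2.5, -7.0], "linear": [0, 0, 0], "grip": 0.044},
    {"delta_rot": [2.4, 2.5, -7.0], "linear": [0, 0, 0], "grip": 0.044},
    {"delta_rot": [2.4, 2.5, -7.0], "linear": [0, 0, 0], "grip": 0.044},
    {"delta_rot": [2.4, 2.5, -7.0], "linear": [0, 0, 0], "grip": 0.044},
    {"delta_rot": [2.4, 2.5, -7.0], "linear": [0, 0, 0], "grip": 0.044},
    {"delta_rot": [2.4, 2.5, -7.0], "linear": [0, 0, 0], "grip": 0.044},
    {"delta_rot": [2.4, 2.5, -7.0], "linear": [0, 0, 0], "grip": 0.044},
  ],
)

```text
t: 8.55
tool_pos: [0.4313, -0.3, 0.3259]
tool_rot: [-2.209, -1.55, -0.58]
contact_force: [0.2, 0.4, -0.0]
opening: 0.0442
grip_force: 0.0
```

Emit:
jog_arm(
  steps=[
    {"delta_rot": [2.4, 2.5, -7.0], "linear": [0, 0, 0], "grip": 0.044},
    {"delta_rot": [2.4, 2.5, -7.0], "linear": [0, 0, 0], "grip": 0.044},
    {"delta_rot": [0, 0, 0], "linear": [0, 0, 0], "grip": 0.044},
  ],
)

```text
t: 8.85
tool_pos: [0.4316, -0.3002, 0.3243]
tool_rot: [-1.926, -1.77, -0.658]
contact_force: [0.6, 0.0, -0.2]
opening: 0.0436
grip_force: 0.0
```

```bash
python3 -c "
from h import *
st();go(PG+.111*pd,PR)"
```

```text
{'t': 8.85, 'q': [-0.964, 0.046, 1.564, 0.45, 2.03, -0.78], 'tool_pos': [0.432, -0.3, 0.324], 'contact_force': [0.647, 0.006, -0.194], 'opening': 0.044, 'grip_force': 0.0}
[[0.067, 0.996, 0.05], [0.787, -0.084, 0.612], [0.614, -0.002, -0.79]]
rot deg [-0.2  0.1  0.1] lin now [0.0477 0.172  0.1136] lin after rot [0.0477 0.1715 0.1144]
```

Emit:
jog_arm(
  steps=[
    {"delta_rot": [0, 0, 0], "linear": [0.0095, 0.0343, 0], "grip": 0.044},
    {"delta_rot": [0, 0, 0], "linear": [0.0095, 0.0343, 0], "grip": 0.044},
    {"delta_rot": [0, 0, 0], "linear": [0.0095, 0.0343, 0], "grip": 0.044},
    {"delta_rot": [0, 0, 0], "linear": [0.0095, 0.0343, 0], "grip": 0.044},
    {"delta_rot": [0, 0, 0], "linear": [0.0095, 0.0343, 0], "grip": 0.044},
    {"delta_rot": [0, 0, 0], "linear": [0, 0, 0.038], "grip": 0.044},
    {"delta_rot": [0, 0, 0], "linear": [0, 0, 0.038], "grip": 0.044},
    {"delta_rot": [0, 0, 0], "linear": [0, 0, 0.038], "grip": 0.044},
    {"delta_rot": [0, 0, 0], "linear": [0, 0, 0], "grip": 0.044},
    {"delta_rot": [0, 0, 0], "linear": [0, 0, 0], "grip": 0.044},
  ],
)

```text
t: 9.85
tool_pos: [0.6109, -0.2065, 0.2644]
tool_rot: [-1.928, -1.77, -0.658]
contact_force: [-0.9, -0.2, 1.1]
opening: 0.0442
grip_force: 0.0
```

```bash
python3 -c "
from h import *
st();go(PG-.019*pd,PR)
im,d=ctrl.get_image('side');c=im[60:240,200:440,::-1];cv2.imwrite('pics/s3.png',cv2.resize(c,(800,600)))"
```

```text
{'t': 9.85, 'q': [-0.669, 0.254, 1.432, 0.554, 1.819, -0.545], 'tool_pos': [0.611, -0.206, 0.264], 'contact_force': [-0.927, -0.186, 1.096], 'opening': 0.044, 'grip_force': 0.0}
[[0.068, 0.996, 0.05], [0.788, -0.084, 0.61], [0.613, -0.002, -0.79]]
rot deg [-0.2  0.2  0.1] lin now [-0.0009  0.0014  0.1301] lin after rot [-0.0014  0.001   0.1301]
```

View pics/s3.png

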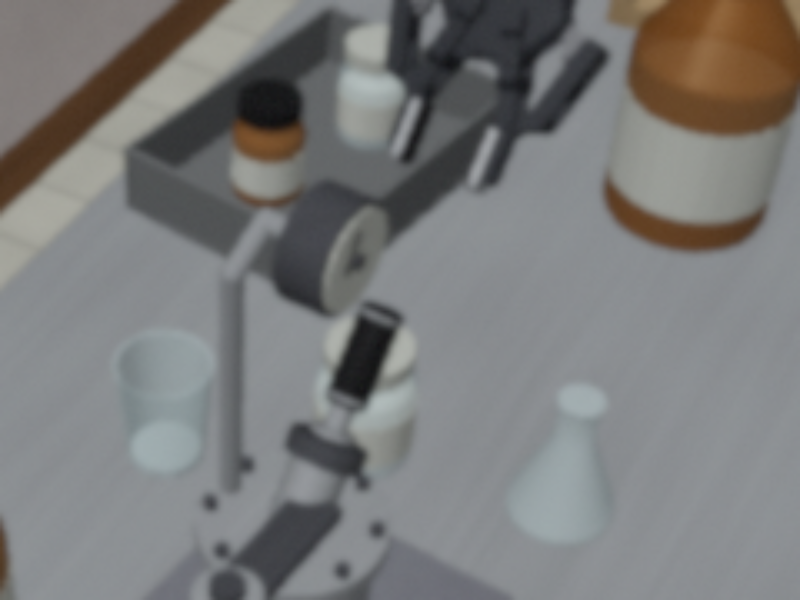

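The fingers, at crop (400,150) and (485,180), straddle the extended probe axis, and the gauge is clear to the left. Advancing along the axis.

Emit:
jog_arm(
  steps=[
    {"delta_rot": [0, 0, 0], "linear": [-0.0005, 0.0006, 0.022], "grip": 0.044},
    {"delta_rot": [0, 0, 0], "linear": [-0.0005, 0.0006, 0.022], "grip": 0.044},
    {"delta_rot": [0, 0, 0], "linear": [0, 0, 0.022], "grip": 0.044},
    {"delta_rot": [0, 0, 0], "linear": [0, 0, 0.022], "grip": 0.044},
    {"delta_rot": [0, 0, 0], "linear": [0, 0, 0.022], "grip": 0.044},
    {"delta_rot": [0, 0, 0], "linear": [0, 0, 0.018], "grip": 0.044},
    {"delta_rot": [0, 0, 0], "linear": [0, 0, 0], "grip": 0.044},
    {"delta_rot": [0, 0, 0], "linear": [0, 0, 0], "grip": 0.044},
  ],
)

```text
t: 10.7
tool_pos: [0.6191, -0.1305, 0.1636]
tool_rot: [-1.928, -1.772, -0.659]
contact_force: [-0.0, 0.1, -0.0]
opening: 0.0444
grip_force: 0.0
```

```bash
python3 -c "
from h import *
st();go(PG-.019*pd,PR)
im,d=ctrl.get_image('side');c=im[105:225,225:385,::-1];cv2.imwrite('pics/s4.png',cv2.resize(c,(800,600)))"
```

```text
{'t': 10.7, 'q': [-0.572, 0.269, 1.589, 0.572, 1.622, -0.558], 'tool_pos': [0.619, -0.13, 0.164], 'contact_force': [-0.029, 0.084, -0.049], 'opening': 0.044, 'grip_force': 0.0}
[[0.066, 0.996, 0.052], [0.788, -0.084, 0.61], [0.612, 0.0, -0.791]]
rot deg [-0.1  0.3  0.2] lin now [ 0.0005 -0.0005  0.0036] lin after rot [ 0.0005 -0.0005  0.0036]
```

View pics/s4.png

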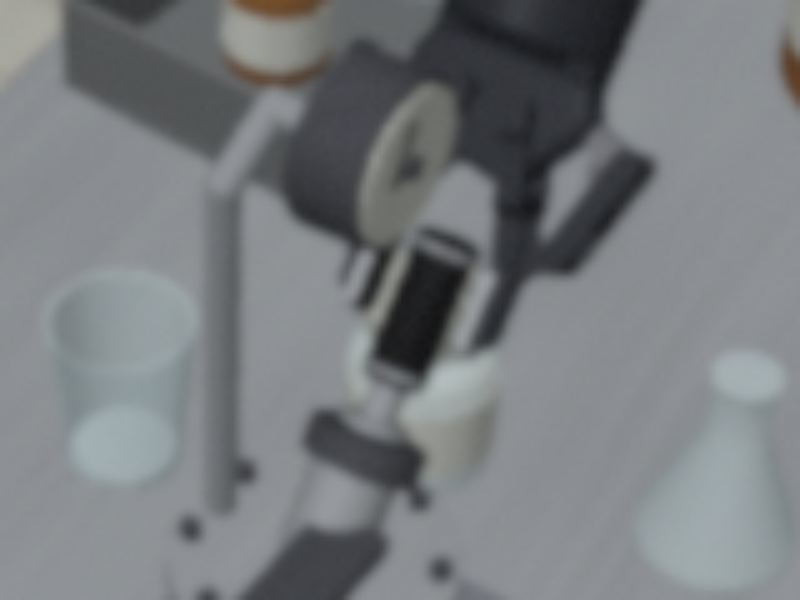

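The fingers straddle the black grip (425,305), with pads on both sides. Closing.

Emit:
jog_arm(
  steps=[
    {"delta_rot": [0, 0, 0], "linear": [0, 0, 0], "grip": 0.034},
    {"delta_rot": [0, 0, 0], "linear": [0, 0, 0], "grip": 0.03},
    {"delta_rot": [0, 0, 0], "linear": [0, 0, 0], "grip": 0.02},
    {"delta_rot": [0, 0, 0], "linear": [0, 0, 0], "grip": 0.02},
    {"delta_rot": [0, 0, 0], "linear": [0, 0, 0], "grip": 0.02},
    {"delta_rot": [0, 0, 0], "linear": [0, 0, 0], "grip": 0.02},
  ],
  newtons=50,
)

```text
t: 11.35
tool_pos: [0.6174, -0.1306, 0.1637]
tool_rot: [-1.926, -1.771, -0.656]
contact_force: [-8.6, -2.7, 5.2]
opening: 0.0269
grip_force: 48.9
```

```bash
cat >> h.py <<'E'
def pr():
    o=ctrl.get_obs();T=Ro.from_rotvec(o["tool_rot"]);print("F tool",T.inv().apply(o["contact_force"]).round(2),"tcp out",round(float((o["tool_pos"]-PG)@pd),4),"op",o["opening"].round(4) if hasattr(o["opening"],"round") else o["opening"])
E
python3 -c "
from h import *
st();pr()"
```

```text
{'t': 11.35, 'q': [-0.573, 0.268, 1.59, 0.57, 1.625, -0.558], 'tool_pos': [0.617, -0.131, 0.164], 'contact_force': [-8.633, -2.733, 5.162], 'opening': 0.027, 'grip_force': 48.888}
[[0.067, 0.997, 0.048], [0.788, -0.083, 0.61], [0.612, -0.003, -0.791]]
F tool [ 0.43 -8.39 -6.17] tcp out -0.0151 op 0.02692307246552586
```

Emit:
jog_arm(
  steps=[
    {"delta_rot": [0, 0, 0], "linear": [0, -0.0015, -0.0012], "grip": 0.02},
    {"delta_rot": [0, 0, 0], "linear": [0, 0, 0], "grip": 0.02},
    {"delta_rot": [0, 0, 0], "linear": [0, 0, 0], "grip": 0.02},
  ],
)

```text
t: 11.65
tool_pos: [0.6173, -0.1306, 0.1638]
tool_rot: [-1.928, -1.772, -0.659]
contact_force: [0.0, -1.3, 1.4]
opening: 0.027
grip_force: 49.6
```

```bash
python3 -c "
from h import *
pr()"
```

```text
F tool [-0.17  0.14 -1.92] tcp out -0.0151 op 0.026966405503472176
```

Emit:
jog_arm(
  steps=[
    {"delta_rot": [0, 0, 0], "linear": [0, 0, -0.0015], "grip": 0.02},
    {"delta_rot": [0, 0, 0], "linear": [0, 0, -0.0015], "grip": 0.02},
    {"delta_rot": [0, 0, 0], "linear": [0, 0, -0.0015], "grip": 0.02},
    {"delta_rot": [0, 0, 0], "linear": [0, 0, -0.0015], "grip": 0.02},
    {"delta_rot": [0, 0, 0], "linear": [0, 0, 0], "grip": 0.02},
  ],
)

```text
t: 12.15
tool_pos: [0.617, -0.1329, 0.1668]
tool_rot: [-1.927, -1.77, -0.66]
contact_force: [5.6, 3.9, -6.1]
opening: 0.0265
grip_force: 49.7
```

```bash
python3 -c "
from h import *
pr()"
```

```text
F tool [-0.3   5.27  7.53] tcp out -0.0113 op 0.026536021746980564
```

Emit:
jog_arm(
  steps=[
    {"delta_rot": [0, 0, 0], "linear": [0, 0.0004, -0.0014], "grip": 0.02},
    {"delta_rot": [0, 0, 0], "linear": [0, 0.0004, -0.0014], "grip": 0.02},
    {"delta_rot": [0, 0, 0], "linear": [0, 0.0004, -0.0014], "grip": 0.02},
    {"delta_rot": [0, 0, 0], "linear": [0, 0.0004, -0.0012], "grip": 0.02},
    {"delta_rot": [0, 0, 0], "linear": [0, 0, 0], "grip": 0.02},
  ],
)

```text
t: 12.65
tool_pos: [0.6169, -0.1347, 0.1691]
tool_rot: [-1.923, -1.767, -0.657]
contact_force: [2.7, 10.0, -9.9]
opening: 0.0272
grip_force: 50.2
```

```bash
python3 -c "
from h import *
pr()"
```

```text
F tool [ 1.93  1.88 14.01] tcp out -0.0084 op 0.027248171880790924
```

Emit:
jog_arm(
  steps=[
    {"delta_rot": [0, 0, 0], "linear": [0, 0, -0.0008], "grip": 0.02},
    {"delta_rot": [0, 0, 0], "linear": [0, 0, 0], "grip": 0.02},
    {"delta_rot": [0, 0, 0], "linear": [0, 0, 0], "grip": 0.02},
    {"delta_rot": [0, 0, 0], "linear": [0, 0, 0], "grip": 0.02},
    {"delta_rot": [0, 0, 0], "linear": [0, 0, 0], "grip": 0.02},
    {"delta_rot": [0, 0, 0], "linear": [0, 0, 0], "grip": 0.02},
    {"delta_rot": [0, 0, 0], "linear": [0, 0, 0], "grip": 0.02},
  ],
)

```text
t: 13.35
tool_pos: [0.6168, -0.135, 0.1694]
tool_rot: [-1.923, -1.767, -0.657]
contact_force: [3.8, 10.4, -10.4]
opening: 0.0268
grip_force: 50.2
```

```bash
python3 -c "
from h import *
pr()"
```

```text
F tool [ 2.03  3.02 14.71] tcp out -0.0079 op 0.026817959063916222
```

Steady at about 15 N and 7.2 mm of travel. Settling it back now.

Emit:
jog_arm(
  steps=[
    {"delta_rot": [0, 0, 0], "linear": [0, 0, 0.002], "grip": 0.02},
    {"delta_rot": [0, 0, 0], "linear": [0, 0, 0.002], "grip": 0.02},
    {"delta_rot": [0, 0, 0], "linear": [0, 0, 0.002], "grip": 0.02},
    {"delta_rot": [0, 0, 0], "linear": [0, -0.0005, 0.002], "grip": 0.02},
    {"delta_rot": [0, 0, 0], "linear": [0, -0.0005, 0.002], "grip": 0.02},
    {"delta_rot": [0, 0, 0], "linear": [0, 0, 0.002], "grip": 0.02},
    {"delta_rot": [0, 0, 0], "linear": [0, 0, 0], "grip": 0.02},
    {"delta_rot": [0, 0, 0], "linear": [0, 0, 0], "grip": 0.02},
  ],
)

```text
t: 14.15
tool_pos: [0.6173, -0.1307, 0.1639]
tool_rot: [-1.927, -1.771, -0.658]
contact_force: [-1.2, 0.8, -0.0]
opening: 0.0271
grip_force: 51.4
```

```bash
python3 -c "
from h import *
pr()"
```

```text
F tool [ 0.58 -1.24  0.46] tcp out -0.0149 op 0.027077536521584476
```

Seated again with no load. Opening and backing out along the axis.

Emit:
jog_arm(
  steps=[
    {"delta_rot": [0, 0, 0], "linear": [0, 0, 0], "grip": 0.044},
    {"delta_rot": [0, 0, 0], "linear": [0, 0, 0], "grip": 0.044},
    {"delta_rot": [0, 0, 0], "linear": [0, 0, 0], "grip": 0.044},
    {"delta_rot": [0, 0, 0], "linear": [0, 0, -0.015], "grip": 0.044},
    {"delta_rot": [0, 0, 0], "linear": [0, 0, -0.025], "grip": 0.044},
    {"delta_rot": [0, 0, 0], "linear": [0, 0, -0.03], "grip": 0.044},
    {"delta_rot": [0, 0, 0], "linear": [0, 0, -0.03], "grip": 0.044},
    {"delta_rot": [0, 0, 0], "linear": [0, 0, -0.03], "grip": 0.044},
    {"delta_rot": [0, 0, 0], "linear": [0, 0, 0], "grip": 0.044},
    {"delta_rot": [0, 0, 0], "linear": [0, 0, 0], "grip": 0.044},
  ],
)

```text
t: 15.15
tool_pos: [0.6111, -0.2106, 0.2671]
tool_rot: [-1.929, -1.772, -0.659]
contact_force: [-0.0, -0.2, -0.3]
opening: 0.044
grip_force: 0.0
```

```bash
python3 -c "
from h import *
pr();handle();im,d=ctrl.get_image('side');cv2.imwrite('pics/s5.png',im[:,:,::-1])"
```

```text
F tool [-0.34 -0.02  0.14] tcp out 0.1157 op 0.04400643970836615
0.05 142 101.3; 0.105 144 101.8; 0.165 145 102.1;
```

View pics/s5.png

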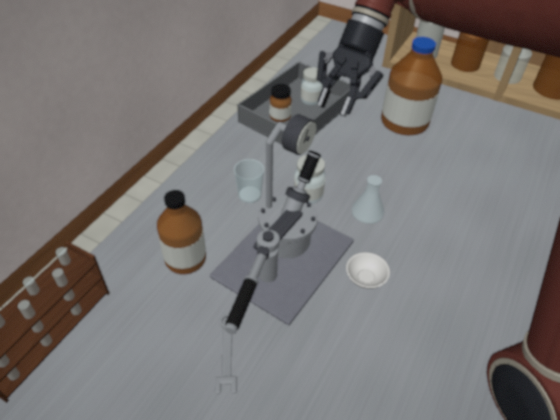

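The picture shows the handle straight (grip about (240,303)), the probe seated at (311,165), the glassware and spanner in place and the gripper clear at (350,75).

```bash
python3 -c "
from station import ctrl
print(ctrl.finish_job())"
```

```text
the job is handed in; nothing more can be done
None
```

The job is handed in (no verdict was returned): the bolt was turned tight until the wrench clicked over (about 0.14–0.17 rad by camera and travel), the wrench was eased and let go, and the probe was tugged at about 15 N (about 7 mm), then seated and released, with the glassware and spanner left in place.

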